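Load the caster-ball cassette and pull it from its dock

ROBOT

A 6-joint arm with a two-finger parallel gripper is mounted at the origin on the work surface. World frame = base frame: x ahead of the robot, y to its left, z up, the work surface at z = 0. Lengths are in mm, angles in rad, forces in N, time in s.
With the tool pointing down it reaches from about 400 to 925 mm from the base axis. Payload 12.5 kg.
Tool frame: the origin (TCP) lies midway between the tips of the shut fingers; the grasp point (between the pads) lies 19 mm behind it (env.tcp_to_grasp is the distance from the TCP to the grasp point, in mm); z points along the fingers, y is the line along which they close (so a half turn about z gives the same grasp; the last joint's range is limited). The gripper opens to 95 mm and grips with 3 to 60 N. Pads are 20 mm wide; open, the fingers measure 119 mm over their backs; the gripper's body (75 mm by 180 mm) begins 59 mm behind the grasp point.
Start: joints at [1.135, 0.491, 1.559, -0, 1.092, -0.106], TCP at [202.392, 591.341, 214.661] pointing down, gripper open.
Joint ranges: [-3.1, 3.1], [-0.84, 2.19], [0.05, 2.79], [-1.13, 4.28], [0.06, 2.93], [-2.69, 2.69]. Speed limits (rad/s): [2.22, 2.22, 2.79, 3.14, 3.14, 3.14].

INTERFACE

Orientations are given as [roll, pitch, yaw] about the fixed x, y, z axes, in that order (R = Rz(yaw) Ry(pitch) Rx(roll)).
In Python, from cell import env gives the robot as it stands. The module is installed in compiled form; this text tells all that it offers.
- The arm moves only by the tool step_arm, never from a script. Its argument "plan" is a list that holds one entry, the list of rows, each a list of 5 numbers: the shift along the tool's x, y, z in mm, then the turn about the tool's z in degrees, then the opening, from -1 (shut) to 1 (fully open). A call has 1 to 8 rows; each row is the pose to reach, as a shift and turn from the pose commanded when the call began, along the tool's axes at that moment; what a row does not reach only later rows make up. A row lasts 1/12 s, in which the tool goes at most 41.7 mm and 7.16 degrees, less where a joint would pass 70% of its speed; a pose out of reach is approached as far as the arm can. A call with a gripper value outside its range is refused whole. The fingers move at their own pace and stop on an object; the grip force is fixed at half the most. Time passes only in rows, so rows that repeat a pose let the fingers close. It gives the time, the measured TCP pose, the force, the opening and the grip force at its end, in the units of the state.
- env.state(): the state, without advancing time (a new reading comes with each control period).
- env.read_camera(name): name is "side" or "top" or "wrist"; returns the picture (480x640x3 uint8, blue, green, red); there is no depth.
- env.get_calibration(name): a dict with "K" (3x3 intrinsics, pixels), "extrinsics" (4x4, takes a point from world to camera coordinates). Camera axes: x right, y up, looking along -z (the intrinsics and any distortion apply to the point x, -y, -z); pixel columns grow to the right and rows downward; lengths in mm; the calibration is good to about 2 mm. A picture is of the moment at which its call begins: read the wrist's pose just before it. get_calibration takes no time and is no camera call; for the wrist camera it gives the pose at the moment of the call.
- env.job_done(): hands the job in; it is judged then, once.
The state is a dict: "t": time; "joints": joint angles; "qvel": joint speeds; "tau": joint torques, N m; "eef_pos": TCP position; "tcp_rot": TCP orientation; "ft_force": force on the tool from outside, world axes, zero at the start; "moment": the same for the moment, N m; "opening": opening from 0.0 (shut) to 1.0 (fully open); "grip_force": force on a finger pad.
Only numpy, scipy, OpenCV 4.12 (cv2) and the standard library are available. Lean on these libraries where they do the work, as an engineer would, in place of code of your own. Each camera call takes 0.05 s, during which the arm holds its last target. There are 200 camera calls.

TASK

Pick up the orange cup and pour all six steel caster balls into the open bay of the green cassette while it sits in its dock, then stand the cup upright on the table again. Then pinch the cassette's two red side catches together, lift the cassette level out of the dock without spilling, and finish holding it still in the gripper about 15 cm above the table: do not put it down or let go. Leave the other things on the bench alone.

Things in the scene. Friction and masses are not known exactly. Their poses are not given: they have to be found in the camera images.
- cup: Round straight-walled open orange cup, 56 mm outer diameter, 70 mm tall, wall 3 mm, floor 4 mm, about 90 g, standing on the table at the start with the balls on its floor. Origin: centre of its underside; z out of the mouth. It can be gripped across its diameter from above, near the rim. Empties when its mouth points 15 to 20 degrees below level.
- dock: Fixed dark steel base plate, 6 mm thick, with aluminium guides; same axes as the seated cassette. Origin: on the table, straight below the cassette's origin. Plate spans x -77 to +138, y +-65 mm. Guides reach 22 mm above the table; the keepers at x = 0, |y| 30 to 46 mm, which hold the catches' barbs down, reach 28 mm.
- cassette: Green and black parts cassette, 280 g, seated in the dock (underside 6 mm above the table, same axes, 2 mm play). Origin: underside, midway between the catches; x to the bay, z up. Along x: nose -55 to -35 mm (36 high), black neck to +35 (26 wide, 56 high), open bay to +119 (90 wide, 45 high, walls 3, floor 4). Comes straight up once both catches are pinched; otherwise stays held.
- bay_mouth (a point): Centre of the bay's mouth, level with its rim: at x 77, y 0, z 45 mm in the cassette's frame. The opening is 78 mm along x and 84 mm along y.
- pad_left (a point): Middle of the outer face of the left red catch: x 0, y +28, z 54 mm in the cassette's frame when not pressed. Its upright tab is 26 mm wide along x, 5 mm thick, z 34 to 68 mm. The two tabs measure 56 mm over their outer faces, 44 mm fully pinched; take them from above, fingers closing along the cassette's y.
- pad_right (a point): The same on the right red catch (y -28 mm).
- catch_left (a joint): Travel of the left catch towards the middle: 0 out (latched), 0.006 m fully pinched. A spring resists with 2 N at 0 and 6 N at 0.006; its barb comes clear of the keeper beyond 0.004 m.
- catch_right (a joint): The same for the right catch.
- ball1_center (a point): Centre of steel ball 1, 16 mm diameter, 17 g, rolls freely; at the start in the cup.
- ball2_center (a point): Centre of steel ball 2, 16 mm diameter, 17 g, rolls freely; at the start in the cup.
- ball3_center (a point): Centre of steel ball 3, 16 mm diameter, 17 g, rolls freely; at the start in the cup.
- ball4_center (a point): Centre of steel ball 4, 16 mm diameter, 17 g, rolls freely; at the start in the cup.
- ball5_center (a point): Centre of steel ball 5, 16 mm diameter, 17 g, rolls freely; at the start in the cup.
- ball6_center (a point): Centre of steel ball 6, 16 mm diameter, 17 g, rolls freely; at the start in the cup.
- screwdriver: Loose screwdriver lying on the table, a bystander.
- wrench: Loose wrench lying on the table, a bystander.
- bottle: Small white bottle with red cap, 120 mm tall, a bystander.
Not all that is in view belongs to the job. There is more than one size of the cup; the job needs the middle-sized.

How it is judged (in metres and radians):
On the way, in this order (a step that is already met when the one before it is completed fails the run):
1. the cup is held in the fingers off the table and tipped well over, with the cassette still seated (angle between cup's own z axis and vertical above 1 rad and height (world z) of cup above 0.05 m and contact force between the fingers and cup above 1 N and z of cassette in the frame of dock below 0.012 m and horizontal distance between cassette and dock below 0.008 m), for 0.1 s.
2. all six balls lie in the cassette's bay while it is still seated in the dock (horizontal distance between each of ball1_center, ball2_center, ball3_center, ball4_center, ball5_center, ball6_center and bay_mouth below 0.049 m and z of ball1_center in the frame of cassette between 0 and 0.045 m and z of ball2_center in the frame of cassette between 0 and 0.045 m and z of ball3_center in the frame of cassette between 0 and 0.045 m and z of ball4_center in the frame of cassette between 0 and 0.045 m and z of ball5_center in the frame of cassette between 0 and 0.045 m and z of ball6_center in the frame of cassette between 0 and 0.045 m and z of cassette in the frame of dock below 0.012 m and horizontal distance between cassette and dock below 0.008 m), for 0.2 s.
3. the cup stands upright on the table, let go, with the cassette still seated (angle between cup's own z axis and vertical below 0.15 rad and height (world z) of cup below 0.004 m and contact force between the fingers and cup below 0.1 N and z of cassette in the frame of dock below 0.012 m and horizontal distance between cassette and dock below 0.008 m), for 0.2 s.
At the end, for the whole second after the job is handed in: Cassette held still by its catches, both pinched in over 4 mm, underside over 100 mm above the table, tilt under 0.3 rad, touching neither dock nor cup, all six balls in its bay; the cup stands upright (within 0.15 rad) on the table, released (height (world z) of cassette above 0.1 m and angle between cassette's own z axis and vertical below 0.3 rad and value of joint each of catch_left, catch_right above 0.004 m and contact force between the fingers and cassette above 2 N and contact force between cassette and dock below 0.05 N and contact force between cassette and cup below 0.05 N and linear speed of cassette below 0.05 m/s and horizontal distance between each of ball1_center, ball2_center, ball3_center, ball4_center, ball5_center, ball6_center and bay_mouth below 0.049 m and z of ball1_center in the frame of cassette between 0 and 0.045 m and z of ball2_center in the frame of cassette between 0 and 0.045 m and z of ball3_center in the frame of cassette between 0 and 0.045 m and z of ball4_center in the frame of cassette between 0 and 0.045 m and z of ball5_center in the frame of cassette between 0 and 0.045 m and z of ball6_center in the frame of cassette between 0 and 0.045 m and angle between cup's own z axis and vertical below 0.15 rad and height (world z) of cup below 0.004 m and contact force between the fingers and cup below 0.1 N); the arm keeps its last pose, push and grip.
It fails at once if the screwdriver is moved by more than 30 mm (distance of screwdriver from where it was at the start of the episode above 0.03 m).
It fails at once if the wrench is moved by more than 30 mm (distance of wrench from where it was at the start of the episode above 0.03 m).
It fails at once if the bottle is moved by more than 30 mm (distance of bottle from where it was at the start of the episode above 0.03 m).
It also fails if it takes over 69 s, if anything falls off the work surface, if the arm or the gripper's body presses on something with over 40 N, if the wrist force passes 120 N, or if a joint passes its speed limit or range.

## Working session

There is one attempt and no reset: what is moved stays moved. The work goes in short steps, Python scripts to look and compute and a tool call to move; the robot and the scene stay as the last step left them, time stands still between calls to the robot, and variables do not carry over. Pictures are saved under pics/ and viewed, at most 10 in all, crops included, and the job is handed in when it is done.

Besides the shell and the picture viewer there is one more tool, called as name(argument=value, ...), one argument or row to a line, values as JSON. step_arm: Moves the arm, as the interface text tells. Its arguments: {"type":"object","properties":{"plan":{"type":"array"}},"required":["plan"]}

```bash
mkdir -p pics; cat > h.py <<'E'
from cell import env
import numpy as np, cv2
def snap(n,f):
    c=env.get_calibration(n); im=env.read_camera(n); cv2.imwrite('pics/'+f,im); return im,c
def ray(c,u,v):
    E=np.array(c["extrinsics"]);K=np.array(c["K"]);R=E[:3,:3];t=E[:3,3]
    d=np.linalg.inv(K)@[u,v,1]; d=R.T@(d*[1,-1,-1]); return -R.T@t,d
def onz(c,u,v,z):
    o,d=ray(c,u,v); return o+d*(z-o[2])/d[2]
def proj(c,p):
    E=np.array(c["extrinsics"]);q=E[:3,:3]@p+E[:3,3];q=np.array(c["K"])@(q*[1,-1,-1]);return q[:2]/q[2]
E
python3 - <<'E'
from h import *
for n in("top","side"):
    im,c=snap(n,n+"0.png"); print(n,c.keys(),ray(c,320,240),c["K"][0])
print(env.state(),env.tcp_to_grasp)
E
```

```text
top dict_keys(['K', 'extrinsics']) (array([ 422.95029524,  -20.32640293, 1201.22327835]), array([ 0.08926815, -0.0245255 , -0.99576455])) [437.77785022   0.         317.66647461]
side dict_keys(['K', 'extrinsics']) (array([  45.89854404, -803.67761837, 1128.99074093]), array([ 0.35188272,  0.56071888, -0.74953953])) [608.43617752   0.         322.3274749 ]
{'t': 0.1, 'joints': array([ 1.13540796e+00,  4.91463186e-01,  1.55938439e+00, -3.17371679e-05,
        1.09170270e+00, -1.05627544e-01]), 'qvel': array([-0.00041755, -0.00376276, -0.00456897, -0.00072545,  0.00141307,
       -0.00102398]), 'tau': array([ 3.13553901e-03, -6.13622403e+01, -2.58608276e+01,  6.94357767e-02,
        4.70448879e-02, -7.29862131e-05]), 'eef_pos': array([202.2963958 , 591.12822817, 214.14402858]), 'tcp_rot': array([-3.14063740e+00, -7.29705834e-05,  2.81184644e+00]), 'ft_force': array([-0.63714104, -0.09971969,  0.2901779 ]), 'moment': array([ 0.01189909, -0.03304024,  0.00482018]), 'grip_force': 0.0, 'opening': 1.0003086391852896} 18.8
```

View pics/top0.png

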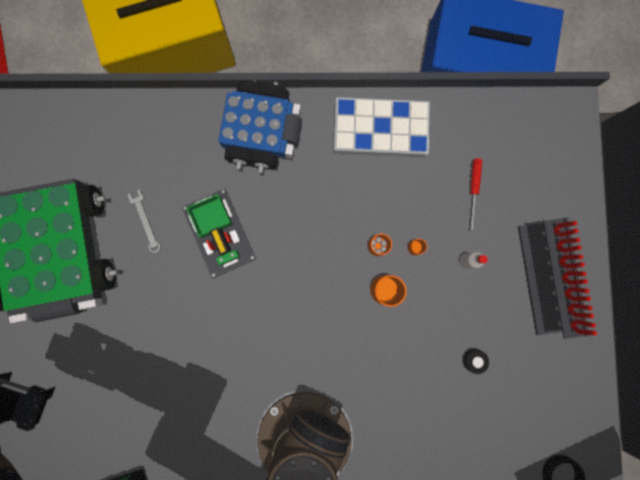

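View pics/side0.png

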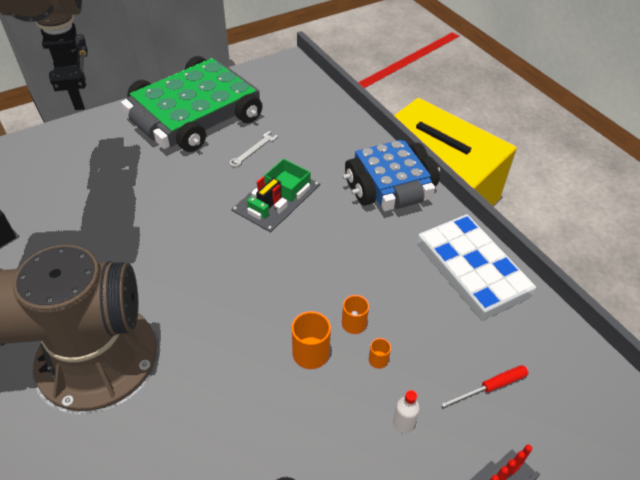

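Top view: orange cups at (379,244) mid-sized with balls inside, (417,246) small, and (388,290) large. The choice is (379,244), which is side pixel (355,315). The cassette is at about (215,230), with the green bay at (210,213) and the yellow tab and red catches at (221,241). The green cart at the left and the blue car are decoys. Next I'll measure.

```bash
python3 - <<'E'
from h import *
c=env.get_calibration("top"); im=cv2.imread('pics/top0.png')
hsv=cv2.cvtColor(im,cv2.COLOR_BGR2HSV)
cs=env.get_calibration("side"); ims=cv2.imread('pics/side0.png')
def blobs(im,lo,hi,roi,mina):
    h=cv2.cvtColor(im,cv2.COLOR_BGR2HSV);m=cv2.inRange(h,lo,hi);k=np.zeros_like(m);x0,y0,x1,y1=roi;k[y0:y1,x0:x1]=m[y0:y1,x0:x1]
    return [x for x in cv2.findContours(k,cv2.RETR_EXTERNAL,cv2.CHAIN_APPROX_NONE)[0] if cv2.contourArea(x)>=mina]
for b in blobs(im,(5,150,80),(20,255,255),(340,210,450,320),20):
    (u,v),r=cv2.minEnclosingCircle(b); print("cup",u,v,r,onz(c,u,v,70).round(1), onz(c,u,v,0).round(1))
for b in blobs(ims,(5,150,80),(20,255,255),(280,280,400,380),20):
    x,y,w,h=cv2.boundingRect(b); print("side",x,y,w,h, onz(cs,x+w/2,y+w*.38,70).round(1))
for b in blobs(im,(50,120,40),(75,255,255),(180,180,270,280),20):
    r=cv2.minAreaRect(b); print("green",r,onz(c,*r[0],51).round(1))
for lo,hi in(((0,120,60),(6,255,255)),((172,120,60),(180,255,255)),((22,120,80),(35,255,255))):
  for b in blobs(im,lo,hi,(180,180,270,280),3):
    r=cv2.minAreaRect(b); print("red/yel",r,onz(c,*r[0],74).round(1))
for n,i,(x0,y0,x1,y1) in(("top",im,(170,180,270,280)),("side",ims,(225,150,325,235)),("top",im,(355,215,435,315))):
    pass
a=cv2.resize(im[180:280,170:270],(400,400),interpolation=3);b=cv2.resize(im[215:315,345:445],(400,400),interpolation=3)
cv2.imwrite('pics/crop.png',np.hstack([a,b]))
# wrench etc.
print("wrench",onz(c,146,222,5).round(),"driver",onz(c,474,195,10).round(),"bottle",onz(c,480,260,120).round())
E
```

```text
cup 388.0 290.5 17.86766815185547 [ 391.8 -221.9   70. ] [ 389.9 -234.4    0. ]
cup 417.11468505859375 246.56422424316406 9.24802303314209 [ 504.6 -300.8   70. ] [ 509.7 -318.1    0. ]
cup 379.5 244.0 11.884963989257812 [ 512.3 -202.8   70. ] [ 517.9 -214.1    0. ]
side 369 338 22 30 [ 500.2 -317.6   70. ]
side 292 311 39 58 [ 406.  -205.3   70. ]
side 342 295 27 39 [ 512.9 -207.9   70. ]
green ((227.02557373046875, 256.55474853515625), (8.397296905517578, 22.050457000732422), 64.98310089111328) [485.  195.6  51. ]
green ((208.76150512695312, 215.45150756835938), (33.5727424621582, 35.32713317871094), 66.50143432617188) [594.1 244.1  51. ]
red/yel ((210.43075561523438, 244.25384521484375), (11.78329849243164, 4.465250015258789), 60.2551155090332) [515.9 233.9  74. ]
red/yel ((226.70004272460938, 236.40005493164062), (11.180339813232422, 4.4721360206604), 63.43495178222656) [535.8 192.3  74. ]
red/yel ((218.10308837890625, 240.7319793701172), (24.571378707885742, 6.2951459884643555), 66.03751373291016) [524.8 214.3  74. ]
wrench [584. 425.   5.] driver [ 651. -478.   10.] bottle [ 466. -444.  120.]
```

View pics/crop.png

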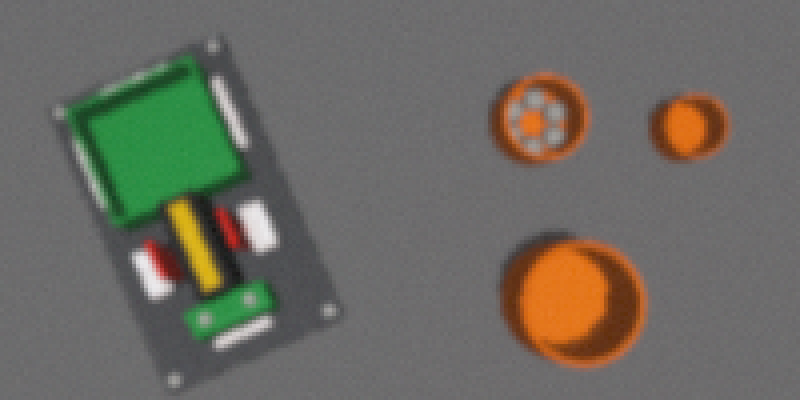

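Crop: six balls sit in the mid-sized cup at top (379,244), about world (513,-205). The cassette origin is about (526,213), yaw about 24.5°, and the catches are clearly visible. The moves can't tilt the tool, so I'll grip the cup near its rim and pivot it in the fingers against the bay's edge.

step_arm(
  plan=[
    [[-250,-167,0,-43.5,1],[-250,-167,0,-43.5,1],[-250,-167,0,-43.5,1],[-250,-167,0,-43.5,1],[-250,-167,0,-43.5,1],[-250,-167,0,-43.5,1],[-250,-167,0,-43.5,1],[-250,-167,0,-43.5,1]],
  ],
)

```text
t: 0.77
eef_pos: [386.4, 349.6, 214.5]
tcp_rot: [-3.141, -0.0, -2.71]
ft_force: [0.6, 0.1, -0.3]
opening: 1.0
grip_force: 0.0
```

step_arm(
  plan=[
    [[-41,-282,0,0,1],[-41,-282,0,0,1],[-41,-282,0,0,1],[-41,-282,0,0,1],[-41,-282,0,0,1],[-41,-282,0,0,1],[-41,-282,0,0,1],[-41,-282,0,0,1]],
  ],
)

```text
t: 1.43
eef_pos: [542.3, 108.4, 214.2]
tcp_rot: [-3.141, 0.0, -2.716]
ft_force: [-0.5, -0.6, -0.1]
opening: 1.0
grip_force: 0.0
```

```bash
python3 - <<'E'
from h import *
s=env.state(); im,c=snap("wrist","w1.png"); print(s['t'],s['eef_pos'],s['tcp_rot']); print(ray(c,320,240)); print([proj(c,np.array(p,float)).round() for p in((526,213,62),(596,245,51),(513,-205,70))])
E
```

```text
1.4333 [542.26774214 108.44426826 214.18888511] [-3.14062559e+00  2.97123225e-04 -2.71632257e+00]
(array([467.51626191,  75.41263219, 383.68129738]), array([ 0.2482584 ,  0.12370046, -0.96086421]))
[array([442., 261.]), array([431., 340.]), array([-100.,   -0.])]
```

View pics/w1.png

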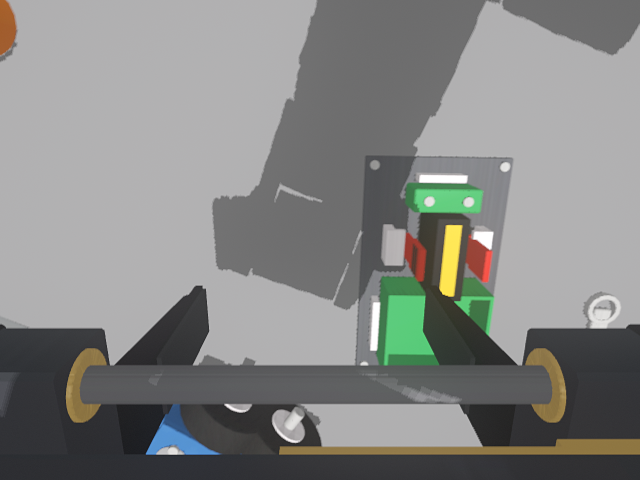

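The wrist view shows the cassette: yellow stripe (451,260), red catches (414,257) and (481,258), nose (444,198), plate screws (375,165) and (505,167). I'll refine the pose from these.

```bash
python3 - <<'E'
from h import *
im=cv2.imread('pics/w1.png');c=env.get_calibration("wrist");h=cv2.cvtColor(im,cv2.COLOR_BGR2HSV)
def big(lo,hi,roi):
    x0,y0,x1,y1=roi;m=np.zeros(h.shape[:2],np.uint8);m[y0:y1,x0:x1]=cv2.inRange(h,lo,hi)[y0:y1,x0:x1]
    return max(cv2.findContours(m,0,1)[0],key=cv2.contourArea)
y=big((22,120,120),(35,255,255),(430,210,480,310))
B=cv2.boxPoints(cv2.minAreaRect(y));P=np.array([onz(c,*b,62)[:2] for b in B]);print("yellow",P.round(1).tolist(),P.mean(0))
g=big((50,120,60),(75,255,255),(390,170,500,215));B=cv2.boxPoints(cv2.minAreaRect(g));print("nose@42",np.array([onz(c,*b,42)[:2] for b in B]).round(1).tolist())
r1=big((0,150,60),(8,255,255),(395,220,430,290));r2=big((0,150,60),(8,255,255),(462,220,500,290))
for r in(r1,r2):
    r=r[:,0];print("red",r[r[:,1].argmin()],r.min(0),r.max(0))
a=onz(c,375,165,6);b=onz(c,505,167,6);print("screws",a,b,np.degrees(np.arctan2(b[1]-a[1],b[0]-a[0]))-90)
g=big((50,120,60),(75,255,255),(370,275,430,364));r=g[:,0];print("bay corner inner",r.min(0),onz(c,384,277,51))
E
```

```text
yellow [[551.6, 226.4], [496.1, 202.3], [491.9, 215.0], [547.3, 239.8]] [521.73950692 220.89796581]
nose@42 [[482.6, 165.2], [457.6, 220.3], [477.5, 232.1], [503.0, 176.0]]
red [406 234] [405 234] [426 281]
red [469 235] [466 235] [491 281]
screws [480.77965396 141.70467764   6.        ] [434.98858605 246.90445738   6.        ] 23.522395182720146
bay corner inner [377 277] [558.88914084 182.60600109  51.        ]
```

```bash
python3 - <<'E'
from h import *
def cen(im,roi):
    h=cv2.cvtColor(im,cv2.COLOR_BGR2HSV);x0,y0,x1,y1=roi;m=cv2.inRange(h,(22,120,80),(35,255,255))[y0:y1,x0:x1]
    M=cv2.moments(m,True);return M['m10']/M['m00']+x0,M['m01']/M['m00']+y0
pts=[]
for n,roi in(("top",(200,220,240,260)),("side",(250,170,290,205))):
    c=env.get_calibration(n);p=cen(cv2.imread(f'pics/{n}0.png'),roi);print(n,p,onz(c,*p,62));pts.append(ray(c,*p))
c=env.get_calibration("wrist");pts.append(ray(c,*cen(cv2.imread('pics/w1.png'),(430,210,480,310))))
A=np.zeros((3,3));b=np.zeros(3)
for o,d in pts:
    d=d/np.linalg.norm(d);Q=np.eye(3)-np.outer(d,d);A+=Q;b+=Q@o
print(np.linalg.solve(A,b),env.state()['t'])
# cup in side view rim
E
```

```text
top (218.0653594771242, 240.62745098039215) [526.18104263 216.92315804  62.        ]
side (267.9516129032258, 186.20967741935485) [526.50772556 216.33705675  62.        ]
[524.40577367 217.83014511  62.17351481] 1.4833
```

step_arm(
  plan=[
    [[156,-273,50,0,1],[156,-273,50,0,1],[156,-273,50,0,1],[156,-273,50,0,1],[156,-273,50,0,1],[156,-273,50,0,1],[156,-273,50,0,1],[156,-273,50,0,1]],
  ],
)

```text
t: 2.15
eef_pos: [510.6, -202.2, 164.0]
tcp_rot: [3.141, -0.0, -2.713]
ft_force: [0.2, 0.6, -0.2]
opening: 0.999
grip_force: 0.0
```

```bash
python3 - <<'E'
from h import *
s=env.state(); im,c=snap("wrist","w2.png"); print(s['t'],s['eef_pos'],s['tcp_rot'])
h=cv2.cvtColor(im,cv2.COLOR_BGR2HSV);m=cv2.inRange(h,(3,150,60),(20,255,255))
for b in cv2.findContours(m,0,1)[0]:
    if cv2.contourArea(b)>150:
        x,y,w,hh=cv2.boundingRect(b);print(x,y,w,hh,onz(c,x+w/2,y+w*.45,70).round(1),onz(c,x,y+w*.45,70).round(1),onz(c,x+w,y+w*.45,70).round(1))
print(proj(c,np.array([513,-206,70.])))
E
```

```text
2.15 [ 510.60065939 -202.20362259  163.96469487] [ 3.14120138e+00 -4.09118998e-04 -2.71269262e+00]
267 226 76 57 [ 520.4 -204.4   70. ] [ 530.8 -227.1   70. ] [ 510.  -181.8   70. ]
296 213 22 21 [ 496.9 -213.6   70. ] [ 499.9 -220.    70. ] [ 494.  -207.2   70. ]
278 188 64 38 [ 492.5 -213.5   70. ] [ 501. -232.   70.] [ 484. -195.   70.]
139 136 73 61 [ 499.4 -301.3   70. ] [ 508.8 -321.7   70. ] [ 490.1 -280.9   70. ]
300 0 145 124 [ 396.1 -217.7   70. ] [ 413.5 -255.6   70. ] [ 378.7 -179.7   70. ]
[307.49175192 249.44605539]
```

View pics/w2.png

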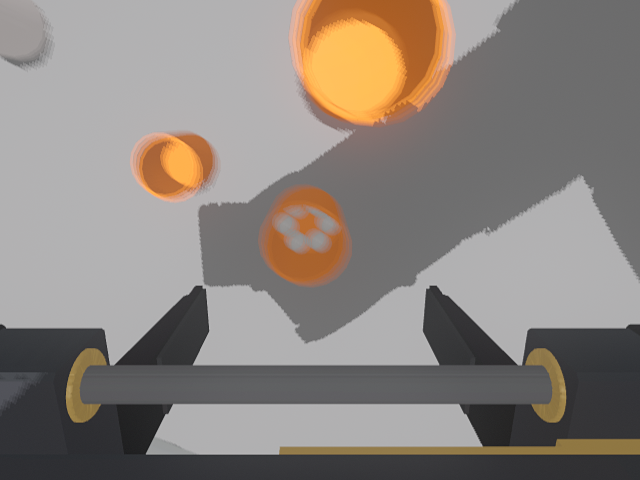

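The wrist picture is motion-blurred. The middle cup's rim is centred near (306,242), against (307,249) predicted, so it agrees. The arm was still settling, so I'll descend partway and let it settle.

step_arm(
  plan=[
    [[0,0,40,0,1],[0,0,70,0,1],[0,0,70,0,1],[0,0,70,0,1]],
  ],
)

```text
t: 2.53
eef_pos: [511.0, -199.0, 94.1]
tcp_rot: [3.139, -0.002, -2.711]
ft_force: [0.4, 1.2, 0.1]
opening: 0.998
grip_force: 0.0
```

```bash
python3 - <<'E'
from h import *
s=env.state(); im,c=snap("wrist","w3.png"); print(s['t'],s['eef_pos'],s['tcp_rot'])
h=cv2.cvtColor(im,cv2.COLOR_BGR2HSV);m=cv2.inRange(h,(3,150,60),(20,255,255));m[:150]=0;m[:,:230]=0
m=cv2.morphologyEx(m,cv2.MORPH_CLOSE,np.ones((15,15)))
b=max(cv2.findContours(m,0,1)[0],key=cv2.contourArea);x,y,w,hh=cv2.boundingRect(b);print(x,y,w,hh)
print([onz(c,u,v,70).round(1) for u,v in((x,y+w/2),(x+w,y+w/2),(x+w/2,y+hh))])
print(proj(c,np.array([513,-206,70.])))
E
```

```text
2.5333 [ 510.958904   -199.0310154    94.09703756] [ 3.13899400e+00 -1.74160403e-03 -2.71140558e+00]
246 205 112 132
[array([ 510.6, -235.2,   70. ]), array([ 488.1, -186.1,   70. ]), array([ 536.7, -194. ,   70. ])]
[299.36778458 288.62403638]
```

View pics/w3.png

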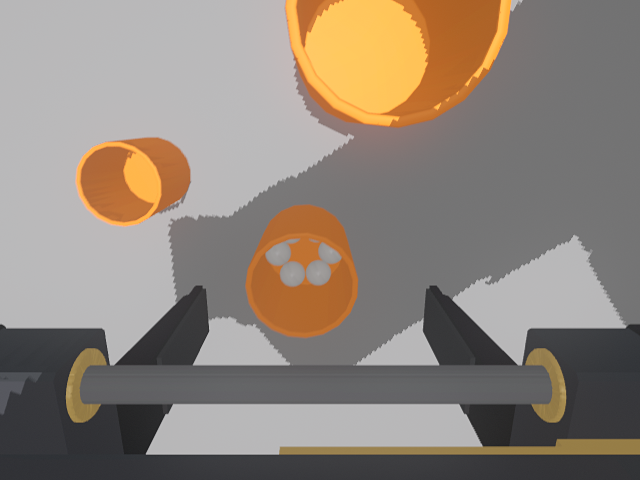

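The rim ellipse spans columns 246–358 and rows 234–337, centred at (302,286), so the cup is at about (511,-205). I'll shift, go down to TCP z 55 and close.

step_arm(
  plan=[
    [[2.5,-6,20,0,1],[2.5,-6,39,0,1],[2.5,-6,39,0,1],[2.5,-6,39,0,-1],[2.5,-6,39,0,-1],[2.5,-6,39,0,-1],[2.5,-6,39,0,-1],[2.5,-6,39,0,-1]],
  ],
)

```text
t: 3.25
eef_pos: [511.9, -206.6, 56.5]
tcp_rot: [-3.141, 0.001, -2.712]
ft_force: [0.2, 0.8, -0.9]
opening: 0.708
grip_force: 0.0
```

step_arm(
  plan=[
    [[0,0,0,0,-1],[0,0,0,0,-1],[0,0,0,0,-1],[0,0,0,0,-1],[0,0,0,0,-1],[0,0,0,0,-1]],
  ],
)

```text
t: 3.75
eef_pos: [511.7, -206.5, 55.9]
tcp_rot: [-3.142, 0.0, -2.712]
ft_force: [-0.0, 1.9, 5.4]
opening: 0.588
grip_force: 30.0
```

step_arm(
  plan=[
    [[0,0,-20,0,-1],[0,0,-55,0,-1],[-20,20,-85,0,-1],[-45,47,-95,0,-1],[-70,73,-95,0,-1],[-98,101,-95,0,-1],[-126,130,-95,0,-1],[-150,155,-95,0,-1]],
  ],
)

```text
t: 4.42
eef_pos: [583.7, -1.0, 150.5]
tcp_rot: [3.141, -0.0, -2.712]
ft_force: [0.4, 0.6, -1.5]
opening: 0.587
grip_force: 30.0
```

step_arm(
  plan=[
    [[-26,27,0,0.8,-1],[-52,54,0,0.8,-1],[-78,81,0,0.8,-1],[-104,108,0,0.8,-1],[-130,135,0,0.8,-1],[-156,162,0,0.8,-1],[-182,189,0,0.8,-1],[-200,208,0,0.8,-1]],
  ],
)

```text
t: 5.08
eef_pos: [678.9, 272.2, 149.9]
tcp_rot: [3.141, -0.0, -2.725]
ft_force: [0.7, 0.5, -1.6]
opening: 0.587
grip_force: 30.0
```

step_arm(
  plan=[
    [[-10,10,0,0,-1],[-14,15,0,0,-1],[-14,15,0,0,-1],[-14,15,0,0,-1]],
  ],
)

```text
t: 5.42
eef_pos: [685.1, 287.8, 150.1]
tcp_rot: [-3.142, -0.001, -2.726]
ft_force: [-0.8, -0.2, -2.7]
opening: 0.589
grip_force: 30.0
```

At the bay's end: cassette frame x 174, y 0. I'll lower and press the cup wall against the bay's end edge to start pivoting.

step_arm(
  plan=[
    [[0,0,30,0,-1],[0,0,61,0,-1],[5,0,61,0,-1],[15,0,61,0,-1],[23,0,61,0,-1],[29,0,60,0,-1],[35,0,57,0,-1],[40,0,55,0,-1]],
  ],
)

```text
t: 6.08
eef_pos: [649.3, 272.2, 97.5]
tcp_rot: [-3.141, 0.003, -2.726]
ft_force: [3.2, 0.4, -2.4]
opening: 0.588
grip_force: 30.0
```

step_arm(
  plan=[
    [[5,0,-1.5,0,-1],[10,0,-2,0,-1],[14,0,-2,0,-1],[14,0,-2,0,-1]],
  ],
)

```text
t: 6.42
eef_pos: [636.0, 266.6, 98.5]
tcp_rot: [-3.141, 0.002, -2.726]
ft_force: [3.5, 0.9, 2.4]
opening: 0.582
grip_force: 30.0
```

```bash
python3 - <<'E'
from h import *
a,_=snap("side","s2.png");b,_=snap("wrist","w4.png")
cv2.imwrite('pics/v5.png',np.hstack([cv2.resize(a[80:280,180:380],(400,400),interpolation=2),cv2.resize(b[:400,120:520],(400,400))]))
E
```

```text
(no output)
```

View pics/v5.png

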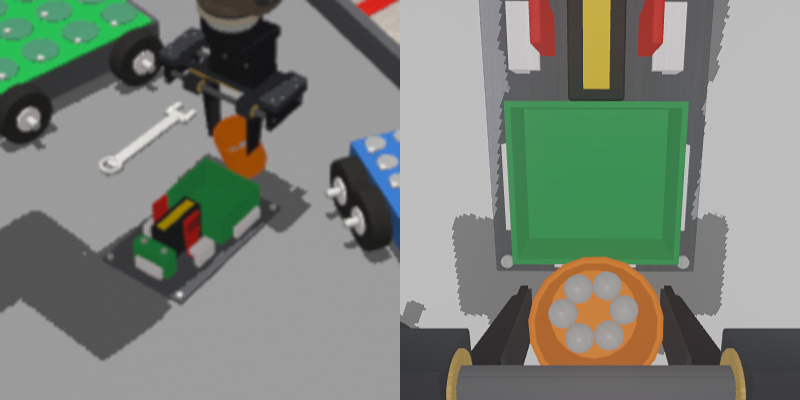

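The side/wrist composite shows the cup tilting against the bay's end wall with the balls inside. It's centred on the bay (cup columns 530–662, bay 505–688), and the force is only about 4 N. Continuing the pivot.

step_arm(
  plan=[
    [[5,0,1,0,-1],[10,0,2,0,-1],[14,0,3,0,-1],[19,0,5,0,-1],[23,0,6.5,0,-1],[27,0,8,0,-1],[33,0,12,0,-1],[38,0,16,0,-1]],
  ],
)

```text
t: 7.18
eef_pos: [601.1, 250.9, 82.2]
tcp_rot: [-3.141, 0.0, -2.726]
ft_force: [0.5, -5.3, 9.0]
opening: 0.578
grip_force: 30.1
```

step_arm(
  plan=[
    [[1,0,4,0,-1],[2,0,8,0,-1],[2,0,11,0,-1],[2,0,14,0,-1],[2,0,17,0,-1],[2,0,19,0,-1],[2,0,19,0,-1],[2,0,19,0,-1]],
  ],
)

```text
t: 7.85
eef_pos: [598.2, 249.2, 63.1]
tcp_rot: [-3.141, -0.004, -2.726]
ft_force: [-5.7, -8.4, 12.9]
opening: 0.571
grip_force: 30.0
```

```bash
python3 - <<'E'
from h import *
a,_=snap("side","s3.png");b,_=snap("wrist","w5.png")
cv2.imwrite('pics/v6.png',np.hstack([cv2.resize(a[80:280,180:380],(400,400),interpolation=2),cv2.resize(b[:400,120:520],(400,400))]))
E
```

```text
(no output)
```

View pics/v6.png

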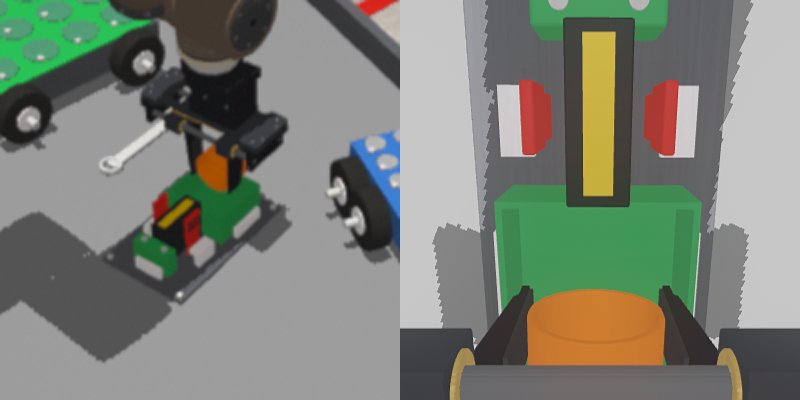

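```bash
python3 - <<'E'
from h import *
c=env.get_calibration("wrist");s=env.state();K=np.array(c["K"]);print(K[0,0],s['eef_pos'],s['opening'],s['t'])
o=np.array([525.5,217.5,6]);ex=np.array([.915,.4035,0])
for v in(310,318,326):
    p,d=ray(c,316,v);P=p+d*(K[0,0]*56/138)/1.0
    print(v,"rim centre cassette x",(P-o)@ex,"z world",P[2],"cam x",(p-o)@ex,p[2],"viewdir x,z",d@ex,d[2],"elev",np.degrees(np.arctan2(-d[2],-d@ex)))
im=cv2.imread('pics/w5.png');h=cv2.cvtColor(im,cv2.COLOR_BGR2HSV)
for col in(316,290,340):print(col,[tuple(h[r,col]) for r in range(280,366,5)])
m=cv2.inRange(cv2.cvtColor(cv2.imread('pics/w5.png'),cv2.COLOR_BGR2HSV),(0,0,90),(180,60,255))
cv2.imwrite('pics/v7.png',cv2.resize(np.hstack([im[270:370,235:395]]),(800,500),interpolation=2))
E
```

```text
424.04056886217523 [598.17374991 249.19419297  63.11804577] 0.5702114268906988 7.95
310 rim centre cassette x 72.5239991002749 z world 75.43998075267072 cam x -1.7058790003378057 232.98033114292528 viewdir x,z 0.4313823761423286 -0.915536067532382 elev 115.22888044511042
318 rim centre cassette x 75.63883095462391 z world 76.35493710404248 cam x -1.7058790003378057 232.98033114292528 viewdir x,z 0.44948403009886123 -0.9102188549082918 elev 116.28106879869941
326 rim centre cassette x 78.75366280897292 z world 77.2698934554142 cam x -1.7058790003378057 232.98033114292528 viewdir x,z 0.4675856840553938 -0.9049016422842016 elev 117.32654841879399
316 [(np.uint8(66), np.uint8(134), np.uint8(150)), (np.uint8(65), np.uint8(131), np.uint8(150)), (np.uint8(14), np.uint8(193), np.uint8(202)), (np.uint8(15), np.uint8(194), np.uint8(205)), (np.uint8(15), np.uint8(194), np.uint8(205)), (np.uint8(15), np.uint8(194), np.uint8(205)), (np.uint8(15), np.uint8(193), np.uint8(205)), (np.uint8(15), np.uint8(195), np.uint8(205)), (np.uint8(15), np.uint8(196), np.uint8(206)), (np.uint8(15), np.uint8(197),
[... 1347 characters left out ...]
int8(151)), (np.uint8(15), np.uint8(194), np.uint8(202)), (np.uint8(15), np.uint8(196), np.uint8(202)), (np.uint8(15), np.uint8(195), np.uint8(203)), (np.uint8(15), np.uint8(195), np.uint8(203)), (np.uint8(15), np.uint8(195), np.uint8(203)), (np.uint8(15), np.uint8(195), np.uint8(203)), (np.uint8(15), np.uint8(196), np.uint8(203)), (np.uint8(15), np.uint8(195), np.uint8(203)), (np.uint8(15), np.uint8(196), np.uint8(203)), (np.uint8(14), np.uint8(194), np.uint8(189)), (np.uint8(14), np.uint8(194), np.uint8(205)), (np.uint8(14), np.uint8(195), np.uint8(204)), (np.uint8(14), np.uint8(195), np.uint8(204)), (np.uint8(14), np.uint8(195), np.uint8(204)), (np.uint8(9), np.uint8(110), np.uint8(149))]
```

View pics/v7.png

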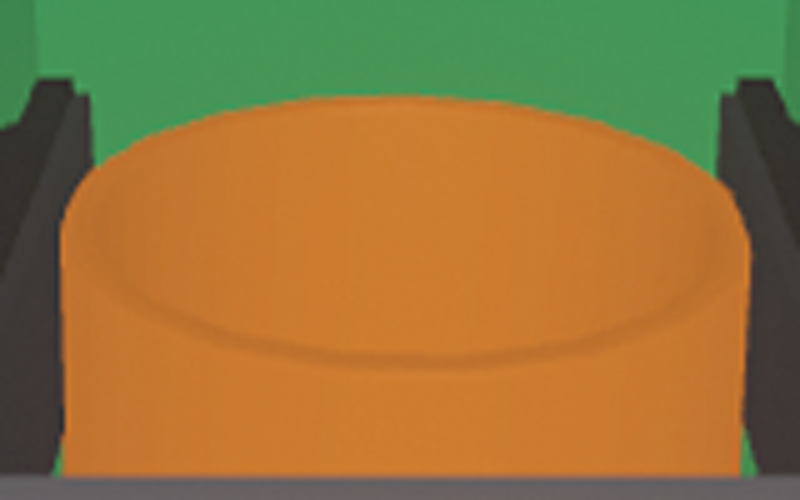

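The zoom shows the cup just past level, about 93° judging by the rim ellipse (rows 290–343, width 138). The balls haven't left yet and the bay floor is clear. I'll lower further to tip about 20° more.

step_arm(
  plan=[
    [[-1,0,2,0,-1],[-2,0,4,0,-1],[-3,0,6,0,-1],[-4,0,8,0,-1],[-5,0,10,0,-1],[-6,0,12,0,-1],[-6,0,12,0,-1],[-6,0,12,0,-1]],
  ],
)

```text
t: 8.62
eef_pos: [603.2, 251.5, 51.3]
tcp_rot: [-3.141, -0.005, -2.726]
ft_force: [-8.9, -9.7, 16.5]
opening: 0.572
grip_force: 30.0
```

```bash
python3 - <<'E'
from h import *
for k in range(4): b=env.read_camera("wrist")
cv2.imwrite('pics/w6.png',b)
a=cv2.imread('pics/w5.png')
h=cv2.cvtColor(b,cv2.COLOR_BGR2HSV)
m=cv2.inRange(h,(0,0,70),(180,70,255));roi=m[200:365,230:400]
print([(cv2.boundingRect(x),cv2.contourArea(x)) for x in cv2.findContours(roi,0,1)[0] if cv2.contourArea(x)>30])
o=cv2.inRange(h,(8,150,80),(20,255,255));ys=[np.flatnonzero(o[:,c_]).min() for c_ in(290,316,340)];print(ys,env.state()['t'],env.state()['ft_force'])
E
```

```text
[((40, 63, 31, 25), 593.0), ((74, 44, 31, 35), 811.0), ((68, 1, 33, 30), 757.5)]
[np.int64(287), np.int64(285), np.int64(286)] 8.8167 [-8.86288657 -9.06903083 16.58515248]
```

step_arm(
  plan=[
    [[-3,0,1,0,-1],[-5,0,1,0,-1],[-2,0,1,0,-1],[-5,0,1,0,-1],[-2,0,1,0,-1],[-5,0,1,0,-1],[-5,0,1,0,-1],[-5,0,1,0,-1]],
  ],
)

```text
t: 9.48
eef_pos: [606.4, 253.6, 50.8]
tcp_rot: [3.141, -0.008, -2.726]
ft_force: [-16.9, -10.8, 25.5]
opening: 0.57
grip_force: 30.0
```

```bash
python3 - <<'E'
from h import *
b=env.read_camera("wrist");s=env.read_camera("side");cv2.imwrite('pics/w7.png',b);cv2.imwrite('pics/s7.png',s)
v=np.hstack([cv2.resize(b[170:370,220:420],(400,400),interpolation=2),cv2.resize(s[130:230,220:320],(400,400),interpolation=2)]);cv2.imwrite('pics/v8.png',v)
E
```

```text
(no output)
```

View pics/v8.png

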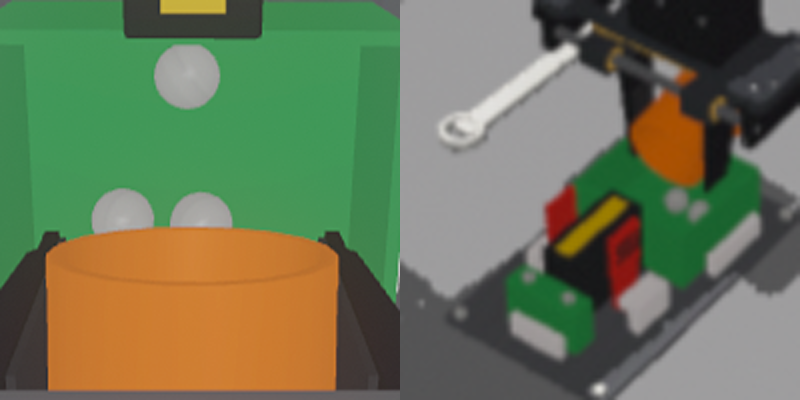

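Three balls are visible in the bay, and the cup is now about 105°. I'll tip a little more with a gentle shake, then check by colour blobs.

step_arm(
  plan=[
    [[2,0,2,0,-1],[4,0,4,0,-1],[1,0,4,0,-1],[4,0,4.5,0,-1],[1,0,4.5,0,-1],[4,0,4.5,0,-1],[2,0,4.5,0,-1],[2,0,4.5,0,-1]],
  ],
)

```text
t: 10.25
eef_pos: [605.3, 253.1, 46.3]
tcp_rot: [3.141, -0.006, -2.726]
ft_force: [-15.0, -8.8, 22.8]
opening: 0.572
grip_force: 30.0
```

step_arm(
  plan=[
    [[2,0,0,0,-1],[2,0,-8,0,-1],[2,0,-20,0,-1],[4,0,-32,0,-1],[8,0,-40,0,-1],[8,0,-40,0,-1],[8,0,-40,0,-1],[8,0,-40,0,-1]],
  ],
)

```text
t: 10.92
eef_pos: [600.1, 250.9, 84.9]
tcp_rot: [3.141, -0.0, -2.726]
ft_force: [0.1, -0.4, -0.2]
opening: 0.572
grip_force: 30.0
```

```bash
cat >> h.py <<'E'
def wr(name):
    c=env.get_calibration("wrist");b=env.read_camera("wrist");cv2.imwrite('pics/'+name,b);h=cv2.cvtColor(b,cv2.COLOR_BGR2HSV)
    return b,h,c
OX=np.array([525.5,217.5,6.]);EX=np.array([.915,.4035,0]);EY=np.array([-.4035,.915,0])
def balls(h,c):
    m=cv2.inRange(h,(0,0,70),(180,70,255))
    m=cv2.erode(m,np.ones((3,3)))
    out=[]
    for x in cv2.findContours(m,0,1)[0]:
        if 60<cv2.contourArea(x)<3000:
            (u,v),r=cv2.minEnclosingCircle(x);P=onz(c,u,v,18)-OX;q=(P@EX,P@EY)
            if 25<q[0]<130 and abs(q[1])<50: out.append((round(u),round(v),round(r,1),cv2.contourArea(x),np.round(q,1).tolist()))
    return out
def rim(h):
    o=cv2.inRange(h,(8,150,60),(20,255,255));n,l,st,_=cv2.connectedComponentsWithStats(o);k=st[1:,4].argmax()+1;return st[k]
E
python3 - <<'E'
from h import *
b,h,c=wr("w8.png");print(*balls(h,c),sep='\n');print(rim(h),env.state()['t'])
s=cv2.cvtColor(env.read_camera("top"),cv2.COLOR_BGR2HSV);ct=env.get_calibration("top")
print("top",*balls(s,ct),sep='\n')
E
```

```text
(319, 270, 12.4, 440.0, [86.8, 3.5])
(286, 269, 12.6, 440.5, [85.8, -16.5])
(318, 226, 26.4, 937.0, [60.1, 2.6])
(274, 222, 12.8, 476.5, [57.7, -22.9])
(314, 197, 12.8, 330.5, [43.0, 0.6])
[  242   287   148    78 11164] 10.9667
top
```

Blobs: single balls at (319,270), (286,269), (274,222) and (314,197), plus a double-size blob at (318,226), which makes six in the bay. To right the cup I'll carry it past the nose end and let it drop loosely onto its side between barely opened fingers. Then I'll re-grip it at the mouth end and lever it up against the dock plate's edge.

step_arm(
  plan=[
    [[0,0,-35,0,-1],[20,0,-65,0,-1],[55,0,-65,0,-1],[92,0,-65,0,-1],[130,0,-65,0,-1],[170,0,-65,0,-1],[205,0,-65,0,-1],[232,0,-65,0,-1]],
  ],
)

```text
t: 11.68
eef_pos: [385.2, 156.5, 149.9]
tcp_rot: [3.141, -0.001, -2.726]
ft_force: [1.3, -0.0, -0.7]
opening: 0.572
grip_force: 30.0
```

step_arm(
  plan=[
    [[0,0,30,0,-1],[0,0,65,0,-1],[0,0,95,0,-1],[0,0,115,0,-1],[0,0,127,0,-1],[0,0,130,0,-1],[0,0,130,0,-1],[0,0,130,0,-1]],
  ],
)

```text
t: 12.35
eef_pos: [388.3, 157.4, 20.5]
tcp_rot: [3.142, 0.0, -2.726]
ft_force: [0.1, 1.1, -1.1]
opening: 0.573
grip_force: 30.0
```

```bash
python3 - <<'E'
from h import *
b,h,c=wr("w9.png");st=rim(h);print(st,env.state()['t']);x,y,w,hh=st[:4]
o=cv2.inRange(h,(8,150,60),(20,255,255));v=h[:,x+w//2,2].astype(int)
print(list(zip(range(y-4,y+hh,3),v[y-4:y+hh:3])))
p,d=ray(c,x+w/2,y+20);f=c["K"][0][0];P=p+d*f*56/w;E=P-OX;print("rim c x,y,z",E@EX,E@EY,P[2],"cam",(p-OX)@EX,p[2]);D=env.state()['eef_pos']-OX;print("tcp",D@EX,D@EY,D[2]+6)
E
```

```text
[  242   287   148    78 11111] 12.4
[(283, np.int64(142)), (286, np.int64(160)), (289, np.int64(222)), (292, np.int64(223)), (295, np.int64(223)), (298, np.int64(223)), (301, np.int64(223)), (304, np.int64(203)), (307, np.int64(219)), (310, np.int64(219)), (313, np.int64(219)), (316, np.int64(219)), (319, np.int64(219)), (322, np.int64(219)), (325, np.int64(219)), (328, np.int64(219)), (331, np.int64(219)), (334, np.int64(219)), (337, np.int64(219)), (340, np.int64(219)), (343, np.int64(219)), (346, np.int64(219)), (349, np.int64(219)), (352, np.int64(219)), (355, np.int64(219)), (358, np.int64(219)), (361, np.int64(219)), (364, np.int64(211))]
rim c x,y,z -162.77525186818173 1.2584094279955385 43.03610655836786 cam -231.52267920433871 189.9620386546656
tcp -149.66124427092012 0.3867399105258248 20.757376560472512
```

step_arm(
  plan=[
    [[0,0,6,0,-1],[0,0,12,0,-1],[0,0,12,0,-1],[0,0,12,0,-1]],
  ],
)

```text
t: 12.73
eef_pos: [388.0, 157.4, 8.0]
tcp_rot: [3.141, -0.0, -2.726]
ft_force: [-0.3, 0.0, -0.8]
opening: 0.569
grip_force: 30.0
```

step_arm(
  plan=[
    [[0,0,0,0,0.32],[0,0,0,0,0.32],[0,0,0,0,0.32],[0,0,0,0,0.32],[0,0,0,0,0.32],[0,0,0,0,0.32],[0,0,0,0,0.32]],
  ],
)

```text
t: 13.32
eef_pos: [388.1, 157.4, 8.2]
tcp_rot: [3.142, 0.0, -2.726]
ft_force: [-0.7, -0.8, 0.2]
opening: 0.66
grip_force: 0.1
```

```bash
cat >> h.py <<'E'
def cupw(name):
    b,h,c=wr(name);x,y,w,hh,a=rim(h);u=x+w//2;v=h[:,u,2].astype(int);g=[r for r in range(y+4,y+hh-3) if v[r]<v[r-4:r+5].max()-8 and v[r]==v[r-4:r+5].min()]
    D=env.state()['eef_pos']-OX;p,d=ray(c,u,y)
    print("box",x,y,w,hh,"rim lower arc rows",g,"f*56/w",c["K"][0][0]*56/w,"tcp",(D@EX).round(1),(D@EY).round(1),(D[2]+6).round(1),'t',env.state()['t'])
    for z in(28,42,56):
        P=onz(c,u,y,z)-OX;print(z,"top-of-blob x",P@EX,P@EY)
E
python3 -c "
from h import *
cupw('w10.png')"
```

```text
box 251 284 146 81 rim lower arc rows [344] f*56/w 162.64569764576584 tcp -150.0 0.4 8.1 t 13.3667
28 top-of-blob x -171.17739367089206 4.311613856334251
42 top-of-blob x -176.83752273851755 4.000364174053188
56 top-of-blob x -182.49765180614307 3.6891144917721514
```

The cup now lies on its side (rim rows 284–344 give about 92°), with its mouth near cassette x -160. I'll shift 6 mm toward the mouth and re-grip.

step_arm(
  plan=[
    [[6,0,0,0,0.32],[6,0,0,0,0.32],[6,0,0,0,-1],[6,0,0,0,-1],[6,0,0,0,-1],[6,0,0,0,-1],[6,0,-1.5,0,-1],[6,0,-1.5,0,-1]],
  ],
)

```text
t: 14.03
eef_pos: [382.7, 155.0, 9.8]
tcp_rot: [3.142, 0.0, -2.726]
ft_force: [0.6, 0.2, -0.7]
opening: 0.571
grip_force: 30.0
```

step_arm(
  plan=[
    [[-5,0,-0.5,0,-1],[-10,0,-0.5,0,-1],[-13,0,-1,0,-1],[-15,0,-5,0,-1],[-17,0,-9,0,-1],[-19,0,-13,0,-1],[-21,0,-16,0,-1],[-21,0,-16,0,-1]],
  ],
)

```text
t: 14.7
eef_pos: [403.2, 163.9, 26.4]
tcp_rot: [-3.141, 0.003, -2.726]
ft_force: [0.3, -0.7, -0.3]
opening: 0.57
grip_force: 30.0
```

```bash
python3 -c "
from h import *
cupw('w11.png')"
```

```text
box 244 291 144 74 rim lower arc rows [] f*56/w 164.9046656686237 tcp -134.0 0.3 26.1 t 14.75
28 top-of-blob x -144.18217014189287 1.1366406718180189
42 top-of-blob x -150.1571549110558 1.1154673865689495
56 top-of-blob x -156.13213968021873 1.094294101319826
```

No contact yet: the cup rose over the plate's edge. I'll back off, lower and push in again while watching the force.

step_arm(
  plan=[
    [[10,0,0,0,-1],[14,0,10,0,-1],[14,0,16,0,-1],[14,0,16,0,-1],[9,0,16,0,-1],[6,0,16,0,-1],[3,0,16,0,-1],[3,0,16,0,-1]],
  ],
)

```text
t: 15.42
eef_pos: [395.6, 161.2, 9.3]
tcp_rot: [3.14, -0.008, -2.726]
ft_force: [-12.2, -9.6, 9.3]
opening: 0.571
grip_force: 30.0
```

step_arm(
  plan=[
    [[-2,0,0,0,-1],[-4,0,0,0,-1],[-4,0,0,0,-1]],
  ],
)

```text
t: 15.67
eef_pos: [396.3, 162.0, 9.0]
tcp_rot: [3.139, -0.014, -2.726]
ft_force: [-22.1, -14.7, 15.1]
opening: 0.571
grip_force: 30.1
```

```bash
python3 -c "
from h import *
cupw('w12.png')
im=cv2.imread('pics/w12.png');h=cv2.cvtColor(im,cv2.COLOR_BGR2HSV)[:,:,2]
print(h[284:366:3,316])"
```

```text
box 244 292 144 73 rim lower arc rows [357] f*56/w 164.9046656686237 tcp -140.7 1.3 9.0 t 15.7167
28 top-of-blob x -157.84445160884724 2.1566391202856763
42 top-of-blob x -163.57195012928912 2.096011178272501
56 top-of-blob x -169.29944864973098 2.035383236259326
[143 142 149 219 218 218 218 218 218 218 218 218 218 219 219 219 219 219
 219 218 219 218 218 219 207 207 218 161]
```

Contact made: about 26 N on the plate's edge. Now I'll arc up slowly while pushing.

step_arm(
  plan=[
    [[-2,0,0,0,-1],[-3.5,0,-1.5,0,-1],[-5,0,-4,0,-1],[-6.5,0,-7,0,-1],[-8,0,-10,0,-1],[-9,0,-12,0,-1],[-9,0,-12,0,-1]],
  ],
)

```text
t: 16.3
eef_pos: [409.1, 166.9, 21.4]
tcp_rot: [3.141, -0.005, -2.726]
ft_force: [-7.0, -4.9, 0.3]
opening: 0.575
grip_force: 30.0
```

```bash
python3 -c "
from h import *
cupw('w13.png')
im=cv2.imread('pics/w13.png');h=cv2.cvtColor(im,cv2.COLOR_BGR2HSV)[:,:,2]
print(h[284:366:3,316])"
```

```text
box 241 269 150 96 rim lower arc rows [] f*56/w 158.30847904187874 tcp -127.0 0.6 21.3 t 16.35
28 top-of-blob x -149.30767036044506 1.5137502518938457
42 top-of-blob x -154.3292201689496 1.4769730745866345
56 top-of-blob x -159.3507699774542 1.4401958972794706
[214 215 215 215 215 215 215 215 215 215 216 215 215 215 215 215 215 215
 215 215 215 216 215 215 215 215 207 156]
```

step_arm(
  plan=[
    [[-3,0,-2,0,-1],[-6,0,-5,0,-1],[-9,0,-8,0,-1],[-12,0,-11,0,-1],[-15,0,-13.5,0,-1],[-18.5,0,-16,0,-1],[-22,0,-18.5,0,-1],[-25,0,-20,0,-1]],
  ],
)

```text
t: 17.02
eef_pos: [432.1, 177.0, 41.4]
tcp_rot: [3.141, -0.005, -2.726]
ft_force: [-11.6, -7.0, -0.6]
opening: 0.575
grip_force: 30.0
```

step_arm(
  plan=[
    [[-3,0,-1.5,0,-1],[-6,0,-2.5,0,-1],[-9,0,-3,0,-1],[-12,0,-3.5,0,-1],[-14,0,-4,0,-1],[-14,0,-4,0,-1]],
  ],
)

```text
t: 17.52
eef_pos: [436.9, 179.8, 44.3]
tcp_rot: [3.139, -0.023, -2.726]
ft_force: [-35.2, -25.0, 17.8]
opening: 0.576
grip_force: 30.0
```

```bash
python3 -c "
from h import *
cupw('w14.png')
im=cv2.imread('pics/w14.png');h=cv2.cvtColor(im,cv2.COLOR_BGR2HSV)
print(h[180:366:6,316,2],h[180:366:6,316,0])
s=env.read_camera('side');c=env.get_calibration('side');cv2.imwrite('pics/s14.png',s)
hs=cv2.cvtColor(s,cv2.COLOR_BGR2HSV);m=cv2.inRange(hs,(5,150,60),(20,255,255));m[:,330:]=0;m[260:]=0
n,l,st,ce=cv2.connectedComponentsWithStats(m);print(st[1:])"
```

```text
box 238 244 156 121 rim lower arc rows [] f*56/w 152.21969138642186 tcp -96.3 1.3 44.3 t 17.5667
28 top-of-blob x -122.71407937690162 2.202098195256791
42 top-of-blob x -126.53983943586375 2.1375345294062766
56 top-of-blob x -130.36559949482586 2.072970863555762
[132 132 132 132 133 133 134 133 134 135 135 206 203 203 203 203 203 204
 204 204 204 203 204 203 204 203 205 205 205 205 205] [  0 150 150   0   0   0   0   0  10   0   8  14  14  14  14  14  14  14
  14  14  14  14  14  14  14  14  15  15  14  14  14]
[[ 227    2  103   42 1353]
 [ 264  176    1    2    2]
 [ 281  192    1    2    2]
 [ 230  197   20   24  363]
 [ 250  203    1    1    1]
 [ 257  210    7    6   24]]
```

```bash
cat >> h.py <<'E'
def tilt(name):
    im=cv2.imread('pics/'+name) if isinstance(name,str) else name;h=cv2.cvtColor(im,cv2.COLOR_BGR2HSV);o=cv2.inRange(h,(8,150,60),(20,255,255));x,y,w,hh,a=rim(h)
    xc=x+(w-1)/2;A=w/2;r=[]
    for k in(.5,.6,.7,.8):
        for s in(-1,1):
            col=int(round(xc+s*k*A));q=np.flatnonzero(o[y:,col]);r.append((q.min()-0.)/(1-np.sqrt(1-k*k)))
    b=np.median(r);ang=np.degrees(np.arccos(min(1,b/A)));c=env.get_calibration("wrist");p,d=ray(c,xc,y+b);lo=np.degrees(np.arctan2(-d[2],d@EX))
    P=p+d*(c["K"][0][0]*28/A);E=P-OX;print("b/A",b/A,"ang",ang,"LOS elev",lo,"phi",90-(lo-ang),"rim centre x,y,z",E@EX,E@EY,P[2])
E
python3 -c "
from h import *
tilt('w14.png')
import h as H
for f in('w13.png','w12.png'):tilt(f)"
```

```text
b/A 0.8974358974358975 ang 26.176952171666542 LOS elev 65.31908675251825 phi 50.8578654191483 rim centre x,y,z -109.64731165135895 1.828248499031166 75.41655298475101
b/A 0.6666666666666669 ang 48.18968510422139 LOS elev 64.66272283018888 phi 73.52696227403251 rim centre x,y,z -105.2697762293869 1.8471664160319516 70.30134452119052
b/A 0.4687499999999998 ang 62.04681311661888 LOS elev 63.78086715775435 phi 88.26594595886453 rim centre x,y,z -99.87098354623046 1.8674764789627765 64.93939216883214
```

The cup's tilt is down to 51°, and its bottom is now jammed on the plate's guide. I'll back off, raise it, and finish against the nose's top edge (z 42).

step_arm(
  plan=[
    [[8,0,-5,0,-1],[8,0,-15,0,-1],[8,0,-25,0,-1],[2,0,-25,0,-1],[-4,0,-25,0,-1],[-7,0,-26,0,-1],[-10,0,-27.5,0,-1],[-13,0,-29,0,-1]],
  ],
)

```text
t: 18.28
eef_pos: [456.9, 188.0, 73.4]
tcp_rot: [3.141, -0.006, -2.726]
ft_force: [-7.8, -4.8, -1.0]
opening: 0.574
grip_force: 30.0
```

step_arm(
  plan=[
    [[-3,0,-1.5,0,-1],[-6,0,-2.5,0,-1],[-9,0,-3.5,0,-1],[-11,0,-4,0,-1],[-11,0,-4,0,-1]],
  ],
)

```text
t: 18.7
eef_pos: [466.2, 192.2, 77.4]
tcp_rot: [3.141, -0.007, -2.726]
ft_force: [-10.3, -6.1, 0.2]
opening: 0.572
grip_force: 30.0
```

```bash
python3 -c "
from h import *
cupw('w15.png');tilt('w15.png')"
```

```text
box 237 238 158 127 rim lower arc rows [] f*56/w 150.29285984988488 tcp -64.5 0.8 77.4 t 18.75
28 top-of-blob x -84.47663218025913 1.7470940452458843
42 top-of-blob x -88.32722376890503 1.707939186437878
56 top-of-blob x -92.17781535755093 1.6687843276298715
b/A 0.9299147429589248 ang 21.57847112488051 LOS elev 64.75554259920214 phi 46.822928525678364 rim centre x,y,z -80.01792947294719 1.3715946117264202 109.84011970102281
```

At about 47° the neck now blocks this route. I'll finish on the bay's free +y wall instead: lift, turn the tool 90°, and push there.

step_arm(
  plan=[
    [[5,0,-35,7,-1],[5,0,-70,14,-1],[-20,20,-73,21,-1],[-45,40,-73,28,-1],[-70,60,-73,35,-1],[-95,80,-73,42,-1],[-120,100,-73,49,-1],[-141,119,-73,55,-1]],
  ],
)

```text
t: 19.42
eef_pos: [551.0, 360.9, 151.2]
tcp_rot: [3.14, 0.0, 2.591]
ft_force: [0.6, -0.6, -1.1]
opening: 0.568
grip_force: 30.0
```

step_arm(
  plan=[
    [[0,0,0,7,-1],[0,0,0,14,-1],[0,0,0,21,-1],[0,0,0,28,-1],[0,0,0,35,-1],[0,0,0,35,-1],[0,0,0,35,-1],[0,0,0,35,-1]],
  ],
)

```text
t: 20.08
eef_pos: [549.8, 358.8, 151.4]
tcp_rot: [3.141, -0.0, 1.99]
ft_force: [0.6, 0.4, -0.2]
opening: 0.573
grip_force: 30.0
```

```bash
python3 -c "
from h import *
H=env.state();D=H['eef_pos']-OX;print(D@EX,D@EY,D[2]+6,H['t'])
b,h,c=wr('w16.png');EXs=EX
import h as M
M.EX=-EY;M.EY=EX;tilt('w16.png')"
```

```text
79.28154980183619 119.52414803201214 151.37208718957933 20.0833
b/A 0.9433393684403348 ang 19.379858094430645 LOS elev 64.28713933127025 phi 45.09271876316039 rim centre x,y,z -134.57963062242212 78.21356096465057 182.95937029945367
```

step_arm(
  plan=[
    [[-10,0,35,0,-1],[-20,0,65,0,-1],[-24,0,74,0,-1],[-32,0,74,0,-1],[-40,0,74,0,-1],[-46,0,74,0,-1],[-51,0,73,0,-1],[-55,0,71.5,0,-1]],
  ],
)

```text
t: 20.8
eef_pos: [572.5, 308.7, 81.9]
tcp_rot: [3.139, -0.001, 1.986]
ft_force: [-2.4, 6.0, 2.0]
opening: 0.57
grip_force: 30.0
```

step_arm(
  plan=[
    [[-3,0,-1,0,-1],[-6,0,-2,0,-1],[-9,0,-3,0,-1],[-12,0,-3.5,0,-1],[-15,0,-4,0,-1],[-18,0,-4.5,0,-1],[-18,0,-4.5,0,-1]],
  ],
)

```text
t: 21.38
eef_pos: [579.6, 292.1, 86.2]
tcp_rot: [3.139, -0.0, 1.987]
ft_force: [-0.4, -0.4, 3.0]
opening: 0.572
grip_force: 30.0
```

```bash
python3 -c "
from h import *
H=env.state();D=H['eef_pos']-OX;print(D@EX,D@EY,D[2]+6,H['t'])
b,h,c=wr('w17.png');EXs=EX
import h as M
M.EX=-EY;M.EY=EX;tilt('w17.png')
for cam in('side','top'):
  s=env.read_camera(cam);cv2.imwrite(f'pics/{cam}17.png',s)
  m=cv2.inRange(cv2.cvtColor(s,cv2.COLOR_BGR2HSV),(5,150,60),(20,255,255));print(cam,cv2.connectedComponentsWithStats(m)[2][1:].tolist())"
```

```text
79.59492934847262 46.40324446603066 86.18400864737129 21.3833
b/A 0.9782608695652174 ang 11.968745554685627 LOS elev 64.83707135383776 phi 37.13167420084787 rim centre x,y,z -64.48482364633436 78.58999966369541 120.57143874067808
side [[252, 0, 126, 35, 1324], [416, 0, 224, 160, 3572], [268, 138, 22, 33, 436], [265, 177, 1, 7, 7], [281, 184, 1, 3, 3], [262, 186, 3, 3, 3], [292, 311, 39, 58, 1908], [369, 338, 22, 30, 526]]
top [[132, 5, 1, 1, 1], [135, 4, 1, 1, 1], [165, 4, 1, 1, 1], [119, 72, 1, 1, 1], [189, 206, 17, 21, 230], [408, 239, 19, 16, 237], [371, 275, 35, 32, 876]]
```

step_arm(
  plan=[
    [[5,0,-35,0,-1],[-10,-5,-60,0,-1],[-45,-18,-62,0,-1],[-80,-32,-62,0,-1],[-115,-47,-62,0,-1],[-150,-61,-62,0,-1],[-180,-73,-62,0,-1],[-196,-80,-62,0,-1]],
  ],
)

```text
t: 22.2
eef_pos: [584.9, 76.9, 146.9]
tcp_rot: [-3.142, 0.001, 1.985]
ft_force: [0.7, -0.5, -0.2]
opening: 0.57
grip_force: 30.0
```

step_arm(
  plan=[
    [[0,0,35,0,-1],[0,0,70,0,-1],[0,0,90,0,-1],[0,0,93,0,-1],[0,0,93,0,-1],[0,0,93,0,-1]],
  ],
)

```text
t: 22.7
eef_pos: [585.5, 80.3, 54.7]
tcp_rot: [3.14, 0.0, 1.987]
ft_force: [-0.5, 0.2, -0.3]
opening: 0.573
grip_force: 30.0
```

```bash
python3 -c "
from h import *
H=env.state();D=H['eef_pos']-OX;print(D@EX,D@EY,D[2]+6,H['t'])
b,h,c=wr('w18.png');print(*balls(h,c))
s=env.read_camera('side');cv2.imwrite('pics/s18.png',s);cs=env.get_calibration('side')
m=cv2.inRange(cv2.cvtColor(s,cv2.COLOR_BGR2HSV),(5,150,60),(20,255,255));m[:150]=0;m[280:]=0
n,l,st,ce=cv2.connectedComponentsWithStats(m);k=st[1:,4].argmax()+1;print(st[k])
x,y,w,hh,a=st[k]
for r in range(y,y+hh,2):
  q=np.flatnonzero(l[r]==k);print(r,q.min(),q.max(),end=' | ')
p=H['eef_pos'];print('proj tcp',proj(cs,p),proj(cs,p*[1,1,0]))
up=proj(cs,p+[0,0,30]);print('up',up)
"
```

```text
-0.40943806723009907 -149.73730109934434 54.73255514622953 22.7
(528, 3, 18.7, 503.0, [90.8, -20.4]) (463, 15, 20.1, 952.0, [63.2, -25.2])
[312 199  23  31 433]
199 322 323 | 201 322 324 | 203 321 325 | 205 319 326 | 207 314 327 | 209 313 329 | 211 313 330 | 213 313 331 | 215 313 333 | 217 313 334 | 219 313 333 | 221 313 332 | 223 312 330 | 225 313 327 | 227 314 324 | 229 316 319 | proj tcp [315.4453199  213.30055547] [315.20356746 228.40775234]
up [315.58358584 204.66026677]
```

step_arm(
  plan=[
    [[0,0,5,0,-1],[-2,0,9,0,-1],[-5,0,12,0,-1],[-8,0,14,0,-1],[-8,0,14,0,-1]],
  ],
)

```text
t: 23.22
eef_pos: [588.3, 72.4, 39.1]
tcp_rot: [-3.141, -0.0, 1.986]
ft_force: [-0.2, 0.3, -1.5]
opening: 0.573
grip_force: 30.0
```

step_arm(
  plan=[
    [[-3,0,2,0,-1],[-6,0,4,0,-1],[-9,0,6,0,-1],[-9,0,6,0,-1]],
  ],
)

```text
t: 23.55
eef_pos: [591.9, 65.0, 34.3]
tcp_rot: [3.141, -0.001, 1.986]
ft_force: [-3.9, 5.0, 10.7]
opening: 0.571
grip_force: 30.0
```

```bash
python3 -c "
from h import *
import h as M
M.EX=-EY;M.EY=EX
b,h,c=wr('w19.png');tilt('w19.png');print(env.state()['eef_pos'],env.state()['ft_force'],env.state()['t'])"
```

```text
b/A 1.000648875101946 ang 0.0 LOS elev 64.72088808792128 phi 25.27911191207872 rim centre x,y,z 148.19834795808578 -1.5825034869598118 69.84636663799145
[591.83842713  64.9983224   34.3666104 ] [-3.31448089  4.64204475 10.96839072] 23.6
```

step_arm(
  plan=[
    [[-4,0,2,0,-1],[-8,0,3,0,-1],[-12,0,4,0,-1],[-16,0,5,0,-1],[-16,0,5,0,-1]],
  ],
)

```text
t: 24.02
eef_pos: [598.5, 50.0, 29.8]
tcp_rot: [3.141, -0.0, 1.986]
ft_force: [-4.2, 3.7, 15.5]
opening: 0.57
grip_force: 30.0
```

```bash
python3 -c "
from h import *
import h as M
M.EX=-EY;M.EY=EX
b,h,c=wr('w20.png');tilt('w20.png');print(env.state()['eef_pos'],env.state()['ft_force'],env.state()['t'])"
```

```text
b/A 1.0085161841670502 ang 0.0 LOS elev 64.13922591500359 phi 25.860774084996407 rim centre x,y,z 162.50433906748975 -1.729156685456639 72.75498746477123
[598.44725655  50.07582173  29.82534464] [-4.39878353  2.17612491 14.12762499] 24.0667
```

The cup's corner rests on the table with its tilt well under the balance angle of about 45°. I'll open the fingers slightly so it rocks upright.

step_arm(
  plan=[
    [[0,0,-3,0,-1],[0,0,-3,0,-1],[0,0,-3,0,0.35],[0,0,-3,0,0.35],[0,0,-3,0,0.35],[0,0,-3,0,0.35],[0,0,-3,0,0.35],[0,0,-3,0,0.35]],
  ],
)

```text
t: 24.73
eef_pos: [598.2, 50.1, 31.5]
tcp_rot: [-3.142, -0.0, 1.986]
ft_force: [-0.1, -0.4, -0.2]
opening: 0.678
grip_force: 0.0
```

```bash
python3 -c "
from h import *
import h as M
M.EX=-EY;M.EY=EX
b,h,c=wr('w21.png');tilt('w21.png');cupw('w21b.png');print(env.state()['eef_pos'],env.state()['ft_force'],env.state()['t'])"
```

```text
b/A 1.4926277740614078 ang 0.0 LOS elev 57.26511463783566 phi 32.73488536216434 rim centre x,y,z 194.48702587008555 -1.5312368920081956 55.65890195675482
box 247 260 142 105 rim lower arc rows [321, 357, 358, 359] f*56/w 167.2272665935339 tcp 182.6 -1.0 31.6 t 24.8333
28 top-of-blob x 159.77199369039502 -0.6830603477387994
42 top-of-blob x 155.0182184698824 -0.7648386826669585
56 top-of-blob x 150.26444324936972 -0.8466170175951019
[598.27268004  50.07239835  31.60498256] [-0.41373078 -0.85873993 -0.02247378] 24.8333
```

step_arm(
  plan=[
    [[0,0,0,0,0.8],[0,0,0,0,0.8],[0,0,-5,0,0.8],[0,0,-25,0,0.8],[0,0,-60,0,0.8],[0,0,-100,0,0.8],[0,0,-110,0,0.8],[0,0,-110,0,0.8]],
  ],
)

```text
t: 25.5
eef_pos: [599.6, 50.1, 145.4]
tcp_rot: [3.136, 0.003, 1.986]
ft_force: [0.0, -0.3, -0.5]
opening: 0.898
grip_force: 0.0
```

```bash
python3 -c "
from h import *
env.read_camera('wrist');env.read_camera('wrist')
b,h,c=wr('w22.png');print(rim(h),balls(h,c),env.state()['eef_pos'],env.state()['t'])
o=cv2.inRange(h,(3,130,40),(22,255,255));n,l,st,_=cv2.connectedComponentsWithStats(o);k=st[1:,4].argmax()+1
ct=max(cv2.findContours((l==k).astype(np.uint8),0,1)[0],key=cv2.contourArea)
# fit: upright cup model points: rim circle z70 and base circle z0 about centre C
x,y,w,hh=cv2.boundingRect(ct);print('box',x,y,w,hh)
a=np.linspace(0,2*np.pi,60)
def box(C,z):
  q=np.array([proj(c,np.array([C[0]+28*np.cos(t),C[1]+28*np.sin(t),z])) for t in a]);return q.min(0).round(),q.max(0).round()
TC=env.state()['eef_pos'][:2]
for d in(0,5,10,15):
  C=TC+d*EY[:2];print(d,box(C,70),box(C,0))
for cam,r in(('side',(290,150,400,260)),('top',(230,200,330,280))):
  s=env.read_camera(cam);cv2.imwrite(f'pics/{cam}22.png',s);cc=env.get_calibration(cam)
  m=cv2.inRange(cv2.cvtColor(s,cv2.COLOR_BGR2HSV),(5,150,60),(20,255,255));M_=np.zeros_like(m);M_[r[1]:r[3],r[0]:r[2]]=m[r[1]:r[3],r[0]:r[2]]
  print(cam,[z for z in cv2.connectedComponentsWithStats(M_)[2][1:].tolist() if z[4]>30]);c=cc
  print('model',box(TC+9*EY[:2],70),box(TC+9*EY[:2],0))
"
```

```text
[ 272  213   90  108 7588] [] [597.68279215  50.0904555  140.78977873] 25.65
box 272 212 90 109
0 (array([270., 214.]), array([363., 302.])) (array([279., 193.]), array([353., 265.]))
5 (array([269., 205.]), array([363., 295.])) (array([279., 186.]), array([353., 258.]))
10 (array([269., 196.]), array([363., 287.])) (array([279., 179.]), array([353., 252.]))
15 (array([269., 188.]), array([364., 279.])) (array([279., 173.]), array([354., 246.]))
side [[321, 210, 23, 36, 727]]
model (array([312., 205.]), array([335., 222.])) (array([311., 225.]), array([334., 241.]))
top []
model (array([268., 203.]), array([290., 224.])) (array([270., 208.]), array([291., 228.]))
```

The cup's silhouette matches an upright model (side box 23x36, the same as predicted), so it stands released at about (602,40). Now to the cassette: over its origin, fingers along its y.

step_arm(
  plan=[
    [[5,0,-10,-7,1],[35,1,-12,-14,1],[65,2,-12,-21,1],[95,2,-12,-28,1],[125,3,-12,-35,1],[150,3,-12,-42,1],[172,4,-12,-49,1],[182.5,4,-12,-56,1]],
  ],
)

```text
t: 26.42
eef_pos: [526.8, 220.7, 152.4]
tcp_rot: [-3.141, -0.002, 2.971]
ft_force: [0.1, -0.2, -0.2]
opening: 1.003
grip_force: 0.0
```

step_arm(
  plan=[
    [[0,0,0,-7,1],[0,0,0,-14,1],[0,0,0,-21,1],[0,0,0,-28,1],[0,0,0,-34,1],[0,0,0,-34,1],[0,0,0,-34,1],[0,0,0,-34,1]],
  ],
)

```text
t: 27.08
eef_pos: [528.1, 218.6, 153.0]
tcp_rot: [3.141, -0.001, -2.73]
ft_force: [-0.5, -0.0, 0.3]
opening: 0.998
grip_force: 0.0
```

```bash
python3 -c "
from h import *
env.read_camera('wrist')
b,h,c=wr('w23.png');S=env.state();D=S['eef_pos']-OX;print(D@EX,D@EY,D[2]+6,S['tcp_rot'],S['t'])
def cen(m):
  M=cv2.moments(m,True);return M['m10']/M['m00'],M['m01']/M['m00'],M['m00']
m=cv2.inRange(h,(22,120,120),(35,255,255));n,l,st,ce=cv2.connectedComponentsWithStats(m);k=st[1:,4].argmax()+1;print('yellow',st[k],ce[k])
P=onz(c,*ce[k],62);print('yellow world',P,'pred px',proj(c,OX*[1,1,0]+[0,0,62]))
m=cv2.inRange(h,(0,150,60),(7,255,255));
for s in cv2.connectedComponentsWithStats(m)[2][1:]:
  if s[4]>100:
    x,y,w,hh,a=s;print('red',s,[(onz(c,x+w*e,y+hh/2,74)-OX)@EY for e in(0,1)])
s=env.read_camera('side');cv2.imwrite('pics/s23.png',s)
m=cv2.inRange(cv2.cvtColor(s,cv2.COLOR_BGR2HSV),(5,150,60),(20,255,255));m[:150]=0;print([z for z in cv2.connectedComponentsWithStats(m)[2][1:].tolist() if z[4]>30])
print(balls(h,c))
"
```

```text
2.9344350041276943 -0.054853874406483816 153.35476710915563 [ 3.14146583e+00 -3.58375081e-04 -2.72844979e+00] 27.1833
yellow [ 305  203   20   90 1671] [314.67743866 247.07600239]
yellow world [526.3210001  218.02956791  62.        ] pred px [314.43428698 245.63998697]
red [270 217  15  56 661] [np.float64(-27.179943973460986), np.float64(-17.993671395875726)]
red [345 218  16  57 671] [np.float64(18.77358267502297), np.float64(28.585547747888995)]
[[626, 150, 14, 10, 80], [321, 210, 23, 35, 703], [292, 311, 39, 58, 1908], [369, 338, 22, 30, 526]]
[]
```

The yellow stripe measures (526.3,218.0) and the red faces ±28, so alignment is good. I'll descend to TCP z 42 and pinch.

step_arm(
  plan=[
    [[0,0,35,0,1],[0,0,70,0,1],[0,0,95,0,1],[0,0,107,0,1],[0,0,111,0,1],[0,0,111,0,1],[0,0,111,0,0],[0,0,111,0,0]],
  ],
)

```text
t: 27.9
eef_pos: [528.9, 218.9, 43.8]
tcp_rot: [-3.141, 0.002, -2.726]
ft_force: [0.1, -0.1, -0.4]
opening: 0.909
grip_force: 0.0
```

step_arm(
  plan=[
    [[0,0,0,0,-1],[0,0,0,0,-1],[0,0,0,0,-1],[0,0,0,0,-1],[0,0,0,0,-1],[0,0,0,0,-1],[0,0,0,0,-1],[0,0,0,0,-1]],
  ],
)

```text
t: 28.57
eef_pos: [528.6, 218.4, 43.4]
tcp_rot: [-3.141, 0.001, -2.726]
ft_force: [-2.4, -4.2, 10.7]
opening: 0.439
grip_force: 30.0
```

step_arm(
  plan=[
    [[0,0,0,0,-1],[0,0,0,0,-1],[0,0,0,0,-1],[0,0,0,0,-1]],
  ],
)

```text
t: 28.9
eef_pos: [528.6, 218.4, 43.4]
tcp_rot: [-3.141, 0.001, -2.726]
ft_force: [-0.6, -4.9, 10.6]
opening: 0.441
grip_force: 30.0
```

Opening reads 42 mm with 30 N, so both catches are pinched. Lifting straight up.

step_arm(
  plan=[
    [[0,0,-2,0,-1],[0,0,-5,0,-1],[0,0,-9,0,-1],[0,0,-14,0,-1],[0,0,-20,0,-1],[0,0,-26,0,-1],[0,0,-32,0,-1],[0,0,-38,0,-1]],
  ],
)

```text
t: 29.57
eef_pos: [528.3, 218.7, 81.4]
tcp_rot: [3.142, 0.0, -2.726]
ft_force: [-0.0, -0.3, -4.4]
opening: 0.437
grip_force: 29.9
```

step_arm(
  plan=[
    [[0,0,-7,0,-1],[0,0,-15,0,-1],[0,0,-24,0,-1],[0,0,-33,0,-1],[0,0,-42,0,-1],[0,0,-51,0,-1],[0,0,-60,0,-1],[0,0,-68,0,-1]],
  ],
)

```text
t: 30.23
eef_pos: [528.3, 218.7, 149.7]
tcp_rot: [-3.142, 0.0, -2.726]
ft_force: [0.9, 0.9, -4.7]
opening: 0.435
grip_force: 29.9
```

step_arm(
  plan=[
    [[0,0,-8,0,-1],[0,0,-16,0,-1],[0,0,-23,0,-1],[0,0,-29,0,-1],[0,0,-33,0,-1],[0,0,-35,0,-1],[0,0,-35,0,-1],[0,0,-35,0,-1]],
  ],
)

```text
t: 30.9
eef_pos: [528.1, 218.6, 183.4]
tcp_rot: [3.141, -0.0, -2.726]
ft_force: [0.9, 0.6, -4.4]
opening: 0.437
grip_force: 29.9
```

step_arm(
  plan=[
    [[0,0,0,0,-1],[0,0,0,0,-1],[0,0,0,0,-1],[0,0,0,0,-1],[0,0,0,0,-1],[0,0,0,0,-1]],
  ],
)

```text
t: 31.4
eef_pos: [528.2, 218.6, 183.6]
tcp_rot: [3.142, -0.0, -2.726]
ft_force: [-1.0, 0.2, -4.0]
opening: 0.437
grip_force: 29.9
```

```bash
python3 -c "
from h import *
for k in range(2):
  b,h,c=wr(f'w24{k}.png');S=env.state();D=S['eef_pos']-OX;print(D@EX,D@EY,D[2]+6,S['ft_force'],S['opening'],S['grip_force'],S['t'])
m=cv2.inRange(h,(22,120,120),(35,255,255));n,l,st,ce=cv2.connectedComponentsWithStats(m);k=st[1:,4].argmax()+1;print('yellow',st[k],ce[k])
m=cv2.inRange(h,(0,0,70),(180,70,255));g=cv2.inRange(h,(50,120,50),(75,255,255));x,y,w,hh=cv2.boundingRect(g);print('green box',x,y,w,hh)
m=cv2.erode(m,np.ones((3,3)))
for q in cv2.findContours(m,0,1)[0]:
  a=cv2.contourArea(q)
  if 80<a<4000:
    (u,v),r=cv2.minEnclosingCircle(q)
    if 200<u<430 and 200<v<370: print('blob',round(u),round(v),round(r,1),a)
zc=S['eef_pos'][2]-43.4+6
for p in((0,0,56),(40,30,45),(40,-30,45),(35,0,56),(-35,0,56)): print(p,proj(c,OX*[1,1,0]+EX*p[0]+EY*p[1]+np.array([0,0,p[2]+zc])))
s=env.read_camera('side');cv2.imwrite('pics/s24.png',s)
m=cv2.inRange(cv2.cvtColor(s,cv2.COLOR_BGR2HSV),(5,150,60),(20,255,255));m[:150]=0;print([z for z in cv2.connectedComponentsWithStats(m)[2][1:].tolist() if z[4]>30])
"
```

```text
3.0007949060537213 -0.07749305658980718 183.62234986071098 [-0.43620564 -0.60231658 -4.62198827] 0.43430782211140134 29.871855676174164 31.45
2.9744970893362184 -0.06537296485111423 183.62454152312282 [ 4.50326864e-01  2.71387833e-03 -5.37835429e+00] 0.43108059915390284 29.871937930583954 31.5
yellow [ 301  259   32  106 3250] [315.84092308 310.75353846]
green box 241 174 150 272
blob 356 210 8.9 219.5
blob 278 209 8.9 221.5
(0, 0, 56) [313.95022747 325.89402321]
(40, 30, 45) [381.34946391 395.29186127]
(40, -30, 45) [246.77906957 395.28855171]
(35, 0, 56) [313.9965432  401.57499359]
(-35, 0, 56) [313.89801448 240.57678811]
[[626, 150, 14, 10, 80], [321, 210, 23, 35, 703], [292, 311, 39, 58, 1908], [369, 338, 22, 30, 525]]
```

```bash
python3 -c "
from h import *
from scipy.optimize import least_squares
c=env.get_calibration('wrist');S=env.state();dz=S['eef_pos'][2]-43.4
# cassette-frame points known: nose dots from w23 at seated pose (tcp z 153.35; wrist camera moved straight up)
im=cv2.imread('pics/w23.png');h=cv2.cvtColor(im,cv2.COLOR_BGR2HSV);m=cv2.erode(cv2.inRange(h,(0,0,70),(180,70,255)),np.ones((2,2)))
c0={'K':c['K'],'extrinsics':np.array(c['extrinsics']).copy()};E=c0['extrinsics'];E[:3,3]-=E[:3,:3]@np.array([0,0,153.35-S['eef_pos'][2]])
q0=[]
for q in cv2.findContours(m,0,1)[0]:
  (u,v),r=cv2.minEnclosingCircle(q);P=onz(c0,u,v,42)-OX
  if -60<P@EX<-30 and abs(P@EY)<35 and cv2.contourArea(q)>15:print('dot',round(u),round(v),cv2.contourArea(q),(P@EX).round(1),(P@EY).round(1));
im=cv2.imread('pics/w241.png');h=cv2.cvtColor(im,cv2.COLOR_BGR2HSV)
y=cv2.inRange(h,(22,120,120),(35,255,255));r=np.flatnonzero(y[:,310:322].any(1));print('yellow top row',r.min())
h0=cv2.cvtColor(cv2.imread('pics/w23.png'),cv2.COLOR_BGR2HSV);y0=cv2.inRange(h0,(22,120,120),(35,255,255));r0=np.flatnonzero(y0[:,310:320].any(1));P=onz(c0,314.5,r0.min(),62)-OX;print('yellow front x',P@EX)
xf=P@EX
for pitch in(-10,-5,0,5,10,15):
  t=np.radians(pitch);g=np.array([3,0,60-6.])
  out=[]
  for p in((xf,0,56),(-45,15,36),(-45,-15,36)):
    p=np.array(p)-g;p=np.array([p[0]*np.cos(t)-0*p[1]+p[2]*np.sin(t),p[1],-p[0]*np.sin(t)+p[2]*np.cos(t)])+g
    out.append(proj(c,OX*[1,1,1]+EX*p[0]+EY*p[1]+np.array([0,0,p[2]+dz])).round())
  print(pitch,out)
s=cv2.imread('pics/s24.png');hs=cv2.cvtColor(s,cv2.COLOR_BGR2HSV);g=cv2.inRange(hs,(50,120,30),(75,255,255));g[:,:215]=0
print('side green',[z.tolist() for z in cv2.connectedComponentsWithStats(g)[2][1:] if z[4]>40])
cs=env.get_calibration('side')
for p in((119,45,51),(119,-45,51),(35,45,51),(35,-45,51),(119,-45,6),(35,-45,6)):print(p,proj(cs,OX*[1,1,0]+EX*p[0]+EY*p[1]+np.array([0,0,p[2]+dz])).round())
print(cv2.inRange(hs,(0,0,90),(180,60,255))[120:190,240:320].sum()//255)
"
```

```text
dot 320 162 247774.5 -50.8 3.3
yellow top row 259
yellow front x -27.551331659458818
-10 [array([314., 255.]), array([349., 209.]), array([279., 209.])]
-5 [array([314., 257.]), array([350., 206.]), array([278., 206.])]
0 [array([314., 260.]), array([351., 203.]), array([277., 203.])]
5 [array([314., 263.]), array([352., 202.]), array([276., 202.])]
10 [array([314., 266.]), array([353., 202.]), array([275., 202.])]
15 [array([314., 271.]), array([354., 202.]), array([274., 202.])]
side green [[215, 66, 30, 45, 692], [280, 126, 31, 34, 562], [244, 155, 23, 21, 313]]
(119, 45, 51) [280. 115.]
(119, -45, 51) [310. 128.]
(35, 45, 51) [259. 132.]
(35, -45, 51) [289. 146.]
(119, -45, 6) [309. 142.]
(35, -45, 6) [289. 160.]
2484
```

The yellow edge at row 259 against 260 predicted, and the side box of the bay, both show the cassette level. The measured weight fits the balls being aboard, and the cup is unmoved. Handing in.

```bash
python3 -c "
from cell import env
print(env.job_done())"
```

```text
the job is handed in; nothing more can be done
None
```

I handed the job in at about 31.5 s, with no verdict shown. The balls were poured into the bay (six counted from the images before the lift). The cup stands upright and released. The cassette is held level by its pinched catches, about 146 mm above the table, and I could not count the balls again after lifting, but the measured weight fits all six.

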